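# Open a push-to-open distribution board for the customer

## Task

Show the customer the inside of the wider of the two distribution boards: with a fingertip, gently press its handleless door (a round mark shows where the catch sits) until the catch lets go, then take the finger away so that the spring swings the door ajar by itself. Then, from behind its free edge, push the door on with a fingertip until it stands wide open, about square to the box or farther. The narrower board stays shut, and nothing else on the counter is shifted, tipped or lifted.

Things in the scene. Friction and masses are not known exactly. Their poses are not given: they have to be found in the camera images.
- wide: The WIDER of two distribution boards, fixed to the counter: white box 180 mm wide (local y), 90 deep (local x), 180 tall on a dark foot 45 tall; roof 225 above the counter. Origin: centre of the foot on the counter, z up. Its front (local -x, pointing away from the robot within 20 degrees) is closed by a flush grey door without handle.
- wide_door (a joint): Door angle (rad): 0 shut, grows outward, 1.57 square, stop 1.9. Pushing the shut door in 3 to 4.5 mm (stop) at 150 mm from the hinge trips the catch: 3 to 5 N near the free edge, more near the hinge. On letting go a spring swings it to about 0.6, so keep clear; beyond that light friction (0.02 N m) leaves it where it is put. Once tripped it does not latch again.
- wide_press (a point): Where to push: round mark, 20 mm across, on the outer face of the wide board's door (outer face at local x = -57 of the board when shut), 25 from the free edge, 35 below the door's top; moves with the door.
- wide_edge (a point): Top corner of the free edge of the wide board's door, mid thickness, 225 mm above the counter, at board-local y = -90 when shut; moves with the door.
- wide_hinge (a point): Top end of the wide board's upright hinge axis, 225 mm above the counter, at board-local x = -52, y = +90. The door is 180 mm wide, 10 thick (the axis lies in its mid thickness), from 45 to 225 above the counter.
- narrow: The NARROWER of two distribution boards, fixed to the counter: white box 115 mm wide (local y), 90 deep (local x), 180 tall on a dark foot 45 tall; roof 225 above the counter. Origin: centre of the foot on the counter, z up. Its front (local -x, pointing away from the robot within 20 degrees) is closed by a flush grey door without handle.
- narrow_door (a joint): Door angle (rad): 0 shut, grows outward, 1.57 square, stop 1.9. Pushing the shut door in 3 to 4.5 mm (stop) at 85 mm from the hinge trips the catch: 3 to 5 N near the free edge, more near the hinge. On letting go a spring swings it to about 0.6, so keep clear; beyond that light friction (0.02 N m) leaves it where it is put. Once tripped it does not latch again.
- narrow_press (a point): Where to push: round mark, 20 mm across, on the outer face of the narrow board's door (outer face at local x = -57 of the board when shut), 25 from the free edge, 35 below the door's top; moves with the door.
- narrow_edge (a point): Top corner of the free edge of the narrow board's door, mid thickness, 225 mm above the counter, at board-local y = -57.5 when shut; moves with the door.
- narrow_hinge (a point): Top end of the narrow board's upright hinge axis, 225 mm above the counter, at board-local x = -52, y = +57.5. The door is 115 mm wide, 10 thick (the axis lies in its mid thickness), from 45 to 225 above the counter.
- tape: Bystander: roll of black tape lying flat, 64 across, 19 tall, in front of the left-hand board, lower than the door's lower edge; origin: its middle, on its underside (mm).
- screwdriver: Bystander: screwdriver lying flat in front of the right-hand board, lower than the door's lower edge; origin: its middle, on its underside (mm).
- carton: Bystander: plain cardboard carton 50 x 50 x 75 tall, standing between the two boards; origin: its middle, on its underside (mm).
- junction: Bystander: round white junction box, 76 across, 28 tall, towards the far side of the counter; origin: its middle, on its underside (mm).
- switch: Bystander: white switch plate 86 x 86 x 16, lying flat towards the far side; origin: its middle, on its underside (mm).
- torch: Bystander: aluminium torch standing upright on its head, 38 across, 120 tall, off to the right; origin: its middle, on its underside (mm).
- cup: Bystander: steel cup, 64 across, 75 tall, off to the left; origin: its middle, on its underside (mm).
Mind the look-alikes: they are no part of the job. Leave any purple or red look-alike of the narrow alone.

How it is judged (in metres and radians):
On the way:
1. the wide board's door has sprung ajar by itself, the fingers off the board (value of joint wide_door between 0.4 and 0.8 rad and contact force between anything else and wide below 0.3 N), for 0.2 s.
At the end, for the whole second after the job is handed in: The wide board's door stands at rest at least 1.3 rad (75 degrees) open, the narrow board's door is still shut (under 0.05 rad) (value of joint wide_door above 1.3 rad and value of joint narrow_door below 0.05 rad and not (velocity of joint wide_door above 0.05 rad/s) and not (velocity of joint wide_door below -0.05 rad/s)); the robot touches nothing.
It fails at once if the narrow board's door has been released (value of joint narrow_door above 0.05 rad).
It fails at once if the wide board was pushed with more than 45 N (contact force between the fingers and wide above 45 N).
It fails at once if something else on the counter was moved or lifted by more than 25 mm (distance of any of tape, screwdriver, carton, junction, switch, torch, cup from where it was at the start of the episode above 0.025 m).
It fails at once if a standing thing was tipped (angle between any of carton, torch, cup's own z axis and vertical above 0.4 rad).
It also fails if it takes over 38 s, if anything falls off the work surface, if the arm or the gripper's body presses on something with over 40 N, if the wrist force passes 120 N, or if a joint passes its speed limit or range.

## Robot

A 6-joint arm with a two-finger parallel gripper is mounted at the origin on the work surface. World frame = base frame: x ahead of the robot, y to its left, z up, the work surface at z = 0. Lengths are in m, angles in degrees, forces in N, time in s.
With the tool pointing down it reaches from about 0.275 to 0.725 m from the base axis. Payload 15.9 kg.
Tool frame: the origin (TCP) lies midway between the tips of the shut fingers; the grasp point (between the pads) lies 19 mm behind it (robot.grasp_offset is the distance from the TCP to the grasp point, in m); z points along the fingers, x is the direction in which the jaws open and shut, and the axes are right-handed (so a half turn about z gives the same grasp; the last joint's range is limited). The gripper opens to 85 mm and grips with 20 to 120 N. Pads are 22 mm wide; open, the fingers measure 114 mm over their backs; the gripper's body (76 mm by 85 mm) begins 54 mm behind the grasp point. The pads swing forward as they close: fully open they stand 13 mm farther back than shut.
Start: joints at [63.255, 12.198, -1.971, 75.831, 0, 90], TCP at [0.225, 0.446, 0.231] pointing down, gripper open.
Joint ranges: [-170.91, 170.91], [-42.67, 98.43], [-65.05, 77.54], [-120.47, 116.71], [-90, 82.35], [-180, 180]. Speed limits (degrees/s): [108.29, 108.29, 136.94, 147.25, 180, 180].

## Interface

Orientations are given as [roll, pitch, yaw] about the fixed x, y, z axes, in that order (R = Rz(yaw) Ry(pitch) Rx(roll)).
In Python, from workcell import robot gives the robot as it stands.
- The arm moves only by the tool play_rows, never from a script. Its argument "steps" is a list of rows, each an object of numbers: "fingers": the opening, from 0 (shut) to 1 (fully open); "dx", "dy", "dz": the shift along the world's x, y, z in m; "roll": the turn about the world's z in degrees. In form: [{"fingers": .., "dx": .., "dy": .., "dz": .., "roll": ..}, ...]. A call has 1 to 20 rows; each row is the pose to reach, as a shift and turn from the pose commanded when the call began; what a row does not reach only later rows make up. A row lasts 1/8 s, in which the tool goes at most 62.5 mm and 10.7 degrees, less where a joint would pass 70% of its speed; a pose out of reach is approached as far as the arm can. A call with a gripper value outside its range is refused whole. The fingers move at their own pace and stop on an object; "squeeze" is the grip in N (left out, the last holds). Time passes only in rows, so rows that repeat a pose let the fingers close. It gives the time, the measured TCP pose, the force and the opening at its end, in the units of the state.
- robot.state(): the state, without advancing time (a new reading comes with each control period).
- robot.read_camera(name): name is "side" or "top"; returns a dict with "frame" (400x640x3 uint8, red, green, blue), "K" (3x3 intrinsics, pixels), "R" (3x3) and "t" (3): a world point X has camera coordinates R X + t. Camera axes: x right, y down, z forward; pixel columns grow to the right and rows downward; lengths in m; the calibration is good to about 2 mm. A picture is of the moment at which its call begins. There is no depth.
- robot.hand_in(): hands the job in, once; it reports no verdict.
The state is a dict: "time": time; "joint_pos": joint angles; "qvel": joint speeds; "effort": joint torques, N m; "position": TCP position; "orientation": TCP orientation; "contact_force": force on the tool from outside, world axes, zero at the start; "wrist_torque": the same for the moment, N m; "grip_width": opening from 0.0 (shut) to 1.0 (fully open).
Only numpy, scipy, OpenCV 4.12 (cv2) and the standard library are available. Lean on these libraries where they do the work, as an engineer would, in place of code of your own. Each camera call takes 0.05 s, during which the arm holds its last target.

## Working session

There is one attempt and no reset: what is moved stays moved. The work goes in short steps, Python scripts to look and compute and a tool call to move; the robot and the scene stay as the last step left them, time stands still between calls to the robot, and variables do not carry over. Pictures are saved under pics/ and viewed, and the job is handed in when it is done.

Besides the shell and the picture viewer there is one more tool, called as name(argument=value, ...) on one line, values as JSON. play_rows: Moves the arm, as the interface text tells. Its arguments: {"type":"object","properties":{"steps":{"type":"array","items":{"type":"object","properties":{"fingers":{"type":"number"},"dx":{"type":"number"},"dy":{"type":"number"},"dz":{"type":"number"},"roll":{"type":"number"}}}},"squeeze":{"type":"number"}},"required":["steps"]}

```bash
mkdir -p pics; ls; python3 - <<'E'
from workcell import robot
import cv2
print(robot.state())
for n in("side","top"):
    c=robot.read_camera(n); cv2.imwrite(f"pics/{n}0.png",c["frame"][:,:,::-1]); print(n,c["K"],c["R"],c["t"])
E
```

```text
pics
{'time': 0.0, 'joint_pos': array([ 6.32544466e+01,  1.22243887e+01, -2.00948777e+00,  7.58308103e+01,
       -2.41362732e-03,  9.00001999e+01]), 'qvel': array([ 0.06727898, -0.07304399, -0.01862771, -0.02482263,  0.03274145,
       -0.05978283]), 'effort': array([-1.58476305e-03, -6.86154127e+01,  4.87119985e+01,  1.72607676e-02,
       -4.93876598e-06,  1.84560292e-06]), 'position': array([0.22487043, 0.44619136, 0.23081113]), 'orientation': array([1.79997586e+02, 6.46867433e-02, 6.32542467e+01]), 'contact_force': array([-0.21207151,  0.27358259, -0.37028456]), 'wrist_torque': array([ 0.06312107, -0.01044685, -0.07291364]), 'grip_width': 1.0013015719926823}
side [[406.49724179   0.         321.12160407]
 [  0.         406.49724179 197.62655462]
 [  0.           0.           1.        ]] [[-0.01206651  0.99988122 -0.00958862]
 [ 0.82714781  0.00459285 -0.56196566]
 [-0.56185487 -0.01471217 -0.82710499]] [ 0.01125339 -0.34636814  1.52552531]
top [[395.29034533   0.         321.59584441]
 [  0.         395.29034533 198.4319987 ]
 [  0.           0.           1.        ]] [[ 1.38352977e-01 -9.90382971e-01 -1.56154184e-04]
 [-9.70373910e-01 -1.35526246e-01 -2.00017778e-01]
 [ 1.98073038e-01  2.78245830e-02 -9.79792256e-01]] [-0.04732137  0.52830679  1.2091196 ]
```

View pics/side0.png

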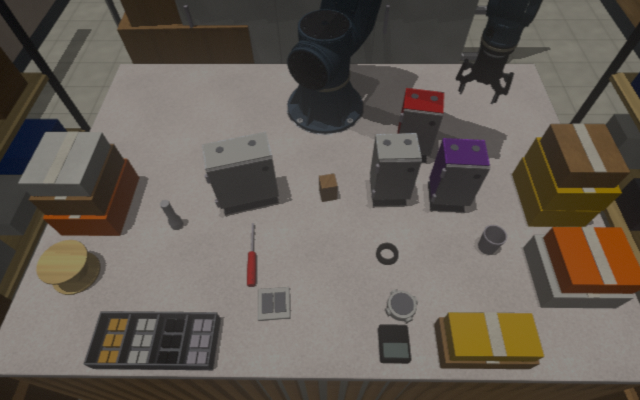

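View pics/top0.png

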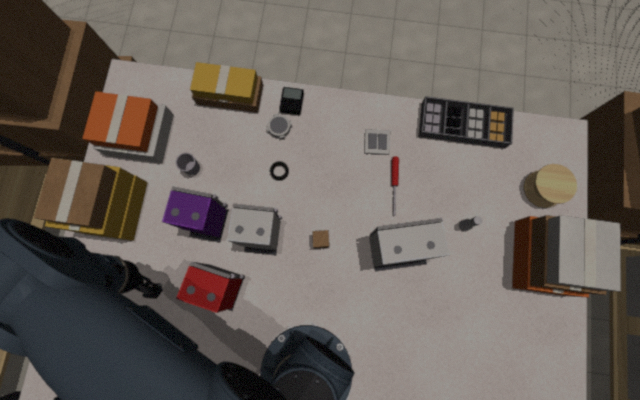

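```bash
python3 - <<'E'
import cv2,numpy as np
a=cv2.imread("pics/side0.png")[125:220,190:290];b=cv2.imread("pics/top0.png")[205:280,350:460]
cv2.imwrite("pics/c1.png",cv2.resize(a,None,fx=6,fy=6,interpolation=cv2.INTER_CUBIC));cv2.imwrite("pics/c2.png",cv2.resize(b,None,fx=7,fy=7,interpolation=cv2.INTER_CUBIC))
E
```

```text
(no output)
```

View pics/c1.png

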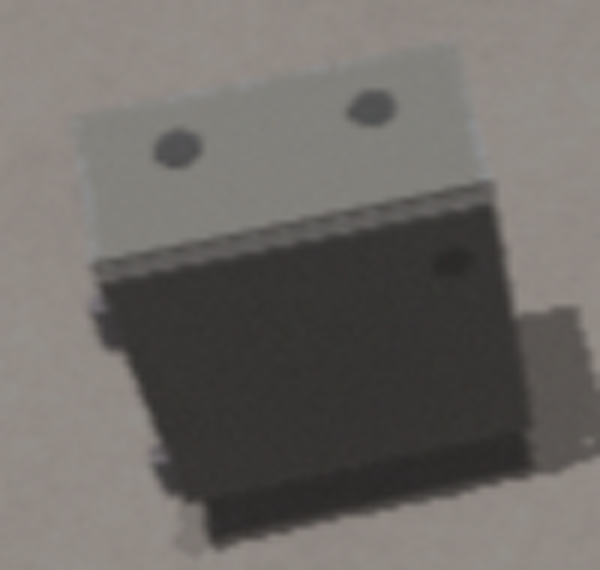

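View pics/c2.png

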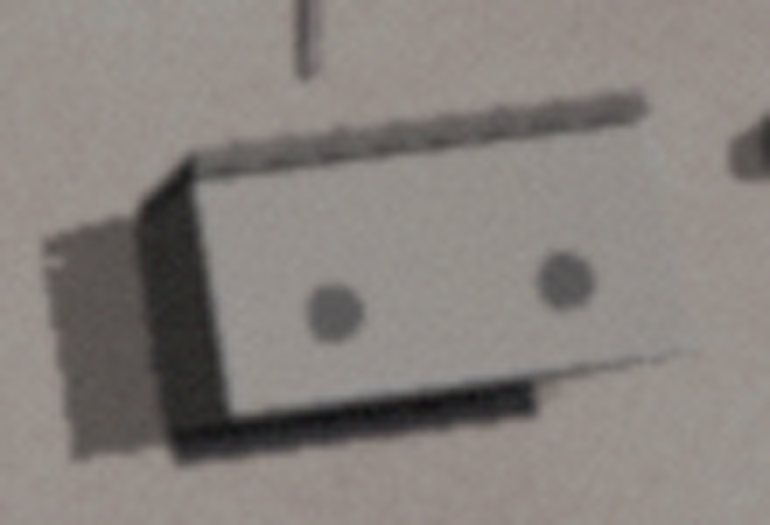

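```bash
cat > h.py <<'E'
import numpy as np,cv2
CAL={'side':(np.array([[406.49724179,0,321.12160407],[0,406.49724179,197.62655462],[0,0,1]]),np.array([[-0.01206651,0.99988122,-0.00958862],[0.82714781,0.00459285,-0.56196566],[-0.56185487,-0.01471217,-0.82710499]]),np.array([0.01125339,-0.34636814,1.52552531])),
'top':(np.array([[395.29034533,0,321.59584441],[0,395.29034533,198.4319987],[0,0,1]]),np.array([[1.38352977e-01,-9.90382971e-01,-1.56154184e-04],[-9.70373910e-01,-1.35526246e-01,-2.00017778e-01],[1.98073038e-01,2.78245830e-02,-9.79792256e-01]]),np.array([-0.04732137,0.52830679,1.2091196]))}
def cast(n,uv,z):
    K,R,t=CAL[n]; d=R.T@np.linalg.solve(K,[uv[0],uv[1],1]); c=-R.T@t
    return (c+d*(z-c[2])/d[2]).round(4)
def proj(n,X):
    K,R,t=CAL[n]; p=K@(R@np.array(X)+t); return (p[:2]/p[2]).round(1)
E
python3 - <<'E'
from h import *
f=lambda p,s,o:((p[0]+.5)/s-.5+o[0],(p[1]+.5)/s-.5+o[1])
for nm,p in dict(hingeOut=(103,285),freeOut=(495,205),rearL=(82,118),rearR=(460,45)).items(): print(nm,cast('side',f(p,6,(190,125)),.225))
print('mark',cast('side',f((453,261),6,(190,125)),.19))
for nm,p in dict(freeOut=(193,153),hingeOut=(643,95),rearfree=(230,417),rearhinge=(695,352)).items(): print('top',nm,cast('top',f(p,7,(350,205)),.225))
for n,uv,z in [('top',(477,219),.12),('side',(168,203),.12),('top',(320,232),.075),('top',(395,157),.01),('top',(393,213),.01),('top',(395,187),.01),('top',(377,142),.01)]: print(n,uv,cast(n,uv,z))
E
```

```text
hingeOut [ 0.4922 -0.3035  0.225 ]
freeOut [ 0.4463 -0.1353  0.225 ]
rearL [ 0.3953 -0.3298  0.225 ]
rearR [ 0.3492 -0.1595  0.225 ]
mark [ 0.4505 -0.1581  0.19  ]
top freeOut [ 0.4392 -0.1385  0.225 ]
top hingeOut [ 0.486  -0.3094  0.225 ]
top rearfree [ 0.3408 -0.1636  0.225 ]
top rearhinge [ 0.3897 -0.3368  0.225 ]
top (477, 219) [ 0.5184 -0.4445  0.12  ]
side (168, 203) [ 0.5209 -0.4333  0.12  ]
top (320, 232) [0.4201 0.0159 0.075 ]
top (395, 157) [ 0.7143 -0.1984  0.01  ]
top (393, 213) [ 0.5226 -0.2113  0.01  ]
top (395, 187) [ 0.6107 -0.2089  0.01  ]
top (377, 142) [ 0.7589 -0.1323  0.01  ]
```

play_rows(steps=[{"fingers": 0, "dz": 0.06}, {"fingers": 0, "dz": 0.12}, {"fingers": 0, "dz": 0.12, "dx": 0.02, "dy": -0.05, "roll": -10}, {"fingers": 0, "dz": 0.12, "dx": 0.05, "dy": -0.1, "roll": -20}, {"fingers": 0, "dz": 0.12, "dx": 0.08, "dy": -0.15, "roll": -30}, {"fingers": 0, "dz": 0.12, "dx": 0.11, "dy": -0.2, "roll": -40}, {"fingers": 0, "dz": 0.12, "dx": 0.14, "dy": -0.25, "roll": -50}, {"fingers": 0, "dz": 0.12, "dx": 0.17, "dy": -0.3, "roll": -60}, {"fingers": 0, "dz": 0.12, "dx": 0.2, "dy": -0.35, "roll": -70}, {"fingers": 0, "dz": 0.12, "dx": 0.23, "dy": -0.4, "roll": -80}, {"fingers": 0, "dz": 0.12, "dx": 0.25, "dy": -0.45, "roll": -90}, {"fingers": 0, "dz": 0.12, "dx": 0.27, "dy": -0.5, "roll": -100}, {"fingers": 0, "dz": 0.12, "dx": 0.29, "dy": -0.55, "roll": -110}, {"fingers": 0, "dz": 0.12, "dx": 0.292, "dy": -0.588, "roll": -120}, {"fingers": 0, "dz": 0.12, "dx": 0.292, "dy": -0.588, "roll": -130}, {"fingers": 0, "dz": 0.12, "dx": 0.292, "dy": -0.588, "roll": -138}, {"fingers": 0, "dz": 0.12, "dx": 0.292, "dy": -0.588, "roll": -138}, {"fingers": 0, "dz": 0.12, "dx": 0.292, "dy": -0.588, "roll": -138}])

```text
invalid input at $.steps[0]: expected keys fingers, dx, dy, dz, roll
```

All keys are required.

play_rows(steps=[{"fingers": 0, "dx": 0, "dy": 0, "dz": 0.06, "roll": 0}, {"fingers": 0, "dx": 0, "dy": 0, "dz": 0.12, "roll": 0}, {"fingers": 0, "dz": 0.12, "dx": 0.02, "dy": -0.05, "roll": -10}, {"fingers": 0, "dz": 0.12, "dx": 0.05, "dy": -0.1, "roll": -20}, {"fingers": 0, "dz": 0.12, "dx": 0.08, "dy": -0.15, "roll": -30}, {"fingers": 0, "dz": 0.12, "dx": 0.11, "dy": -0.2, "roll": -40}, {"fingers": 0, "dz": 0.12, "dx": 0.14, "dy": -0.25, "roll": -50}, {"fingers": 0, "dz": 0.12, "dx": 0.17, "dy": -0.3, "roll": -60}, {"fingers": 0, "dz": 0.12, "dx": 0.2, "dy": -0.35, "roll": -70}, {"fingers": 0, "dz": 0.12, "dx": 0.23, "dy": -0.4, "roll": -80}, {"fingers": 0, "dz": 0.12, "dx": 0.25, "dy": -0.45, "roll": -90}, {"fingers": 0, "dz": 0.12, "dx": 0.27, "dy": -0.5, "roll": -100}, {"fingers": 0, "dz": 0.12, "dx": 0.29, "dy": -0.55, "roll": -110}, {"fingers": 0, "dz": 0.12, "dx": 0.292, "dy": -0.588, "roll": -120}, {"fingers": 0, "dz": 0.12, "dx": 0.292, "dy": -0.588, "roll": -130}, {"fingers": 0, "dz": 0.12, "dx": 0.292, "dy": -0.588, "roll": -138}, {"fingers": 0, "dz": 0.12, "dx": 0.292, "dy": -0.588, "roll": -138}, {"fingers": 0, "dz": 0.12, "dx": 0.292, "dy": -0.588, "roll": -138}])

```text
time: 2.35
position: [0.517, -0.1414, 0.3512]
orientation: [180.0, 0.0, -74.5]
contact_force: [-0.0, -0.5, -0.3]
grip_width: 0.001
```

Now descend in front of the mark (tip to z ≈ 0.178).

play_rows(steps=[{"fingers": 0, "dx": 0, "dy": 0, "dz": -0.05, "roll": 0}, {"fingers": 0, "dx": 0, "dy": 0, "dz": -0.1, "roll": 0}, {"fingers": 0, "dx": 0, "dy": 0, "dz": -0.14, "roll": 0}, {"fingers": 0, "dx": 0, "dy": 0, "dz": -0.173, "roll": 0}, {"fingers": 0, "dx": 0, "dy": 0, "dz": -0.173, "roll": 0}])

```text
time: 2.98
position: [0.5156, -0.141, 0.1766]
orientation: [179.8, 0.1, -74.6]
contact_force: [-0.1, 0.6, 1.9]
grip_width: -0.002
```

```bash
python3 - <<'E'
from workcell import robot
import cv2,numpy as np
a=robot.read_camera("side")["frame"][:,:,::-1][90:240,170:370];b=robot.read_camera("top")["frame"][:,:,::-1][160:310,320:520]
a=cv2.resize(a,None,fx=3,fy=3,interpolation=cv2.INTER_CUBIC)
b=cv2.resize(b,None,fx=3,fy=3,interpolation=cv2.INTER_CUBIC)
cv2.imwrite("pics/s1.png",a);cv2.imwrite("pics/t1.png",b); print(robot.state()['contact_force'])
E
```

```text
[0.16537282 0.12039163 0.5248645 ]
```

View pics/s1.png

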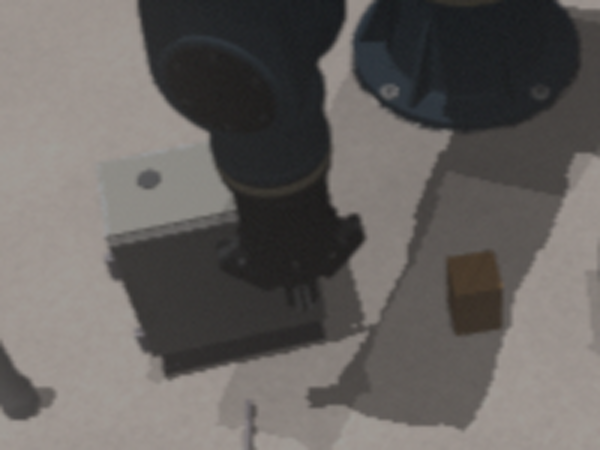

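View pics/t1.png

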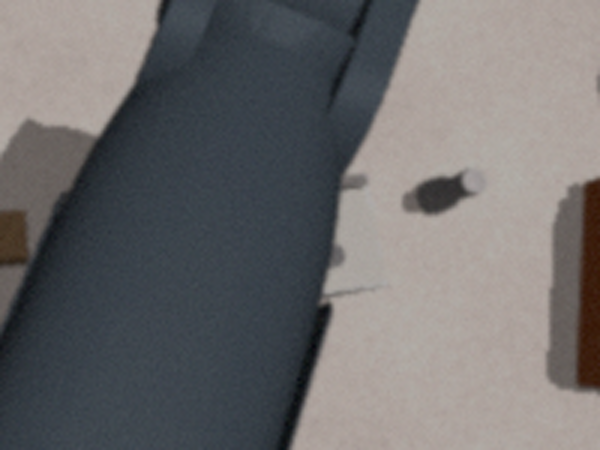

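play_rows(steps=[{"fingers": 0, "dx": -0.024, "dy": -0.0065, "dz": 0, "roll": 0}, {"fingers": 0, "dx": -0.048, "dy": -0.013, "dz": 0, "roll": 0}, {"fingers": 0, "dx": -0.048, "dy": -0.013, "dz": 0, "roll": 0}, {"fingers": 0, "dx": -0.048, "dy": -0.013, "dz": 0, "roll": 0}])

```text
time: 3.58
position: [0.4701, -0.1547, 0.1795]
orientation: [-179.9, -0.1, -74.7]
contact_force: [-0.5, -0.6, -0.1]
grip_width: -0.002
```

play_rows(steps=[{"fingers": 0, "dx": -0.002, "dy": -0.0005, "dz": 0, "roll": 0}, {"fingers": 0, "dx": -0.004, "dy": -0.001, "dz": 0, "roll": 0}, {"fingers": 0, "dx": -0.004, "dy": -0.001, "dz": 0, "roll": 0}])

```text
time: 3.95
position: [0.465, -0.1555, 0.1783]
orientation: [180.0, 0.0, -74.7]
contact_force: [-0.4, 0.0, -0.4]
grip_width: -0.002
```

play_rows(steps=[{"fingers": 0, "dx": -0.002, "dy": -0.0005, "dz": 0, "roll": 0}, {"fingers": 0, "dx": -0.002, "dy": -0.0005, "dz": 0, "roll": 0}])

```text
time: 4.2
position: [0.4629, -0.156, 0.1783]
orientation: [180.0, 0.0, -74.7]
contact_force: [-0.7, -0.2, 0.2]
grip_width: -0.002
```

play_rows(steps=[{"fingers": 0, "dx": -0.002, "dy": -0.0005, "dz": 0, "roll": 0}, {"fingers": 0, "dx": -0.002, "dy": -0.0005, "dz": 0, "roll": 0}])

```text
time: 4.45
position: [0.4611, -0.1565, 0.1784]
orientation: [-180.0, 0.0, -74.7]
contact_force: [2.8, 0.5, -1.2]
grip_width: 0.004
```

play_rows(steps=[{"fingers": 0, "dx": -0.001, "dy": -0.0003, "dz": 0, "roll": 0}, {"fingers": 0, "dx": -0.001, "dy": -0.0003, "dz": 0, "roll": 0}])

```text
time: 4.7
position: [0.4601, -0.1568, 0.1784]
orientation: [-180.0, 0.0, -74.7]
contact_force: [3.4, 1.4, -1.2]
grip_width: -0.004
```

play_rows(steps=[{"fingers": 0, "dx": -0.001, "dy": -0.0003, "dz": 0, "roll": 0}, {"fingers": 0, "dx": -0.001, "dy": -0.0003, "dz": 0, "roll": 0}])

```text
time: 4.95
position: [0.4589, -0.1571, 0.1783]
orientation: [-180.0, 0.0, -74.7]
contact_force: [3.1, 1.1, 0.3]
grip_width: 0.002
```

play_rows(steps=[{"fingers": 0, "dx": -0.001, "dy": -0.0003, "dz": 0, "roll": 0}, {"fingers": 0, "dx": -0.001, "dy": -0.0003, "dz": 0, "roll": 0}])

```text
time: 5.2
position: [0.458, -0.1573, 0.1783]
orientation: [-180.0, 0.0, -74.7]
contact_force: [3.7, 4.0, 0.5]
grip_width: 0.004
```

play_rows(steps=[{"fingers": 0, "dx": -0.0007, "dy": -0.0002, "dz": 0, "roll": 0}, {"fingers": 0, "dx": -0.0007, "dy": -0.0002, "dz": 0, "roll": 0}])

```text
time: 5.45
position: [0.4579, -0.1574, 0.1784]
orientation: [-179.9, 0.0, -74.7]
contact_force: [7.4, 5.3, -1.9]
grip_width: 0.001
```

play_rows(steps=[{"fingers": 0, "dx": 0.06, "dy": 0.016, "dz": 0, "roll": 0}, {"fingers": 0, "dx": 0.12, "dy": 0.04, "dz": 0, "roll": 0}, {"fingers": 0, "dx": 0.15, "dy": 0.08, "dz": 0, "roll": 0}, {"fingers": 0, "dx": 0.15, "dy": 0.12, "dz": 0, "roll": 0}, {"fingers": 0, "dx": 0.15, "dy": 0.14, "dz": 0.06, "roll": 0}, {"fingers": 0, "dx": 0.14, "dy": 0.18, "dz": 0.12, "roll": 0}, {"fingers": 0, "dx": 0.14, "dy": 0.22, "dz": 0.15, "roll": 0}, {"fingers": 0, "dx": 0.14, "dy": 0.22, "dz": 0.15, "roll": 0}, {"fingers": 0, "dx": 0.14, "dy": 0.22, "dz": 0.15, "roll": 0}])

```text
time: 6.58
position: [0.5972, 0.0619, 0.3274]
orientation: [179.9, -0.0, -74.7]
contact_force: [-0.5, 0.2, -0.2]
grip_width: -0.002
```

```bash
python3 - <<'E'
from workcell import robot
import cv2,numpy as np
a=robot.read_camera("side")["frame"][:,:,::-1][90:240,170:370];b=robot.read_camera("top")["frame"][:,:,::-1][160:310,320:520]
a=cv2.resize(a,None,fx=4,fy=4,interpolation=cv2.INTER_CUBIC)
b=cv2.resize(b,None,fx=4,fy=4,interpolation=cv2.INTER_CUBIC)
cv2.imwrite("pics/s2.png",a);cv2.imwrite("pics/t2.png",b); print(robot.state()['contact_force'])
E
```

```text
[-0.26352492 -0.13390763  0.44538714]
```

View pics/s2.png

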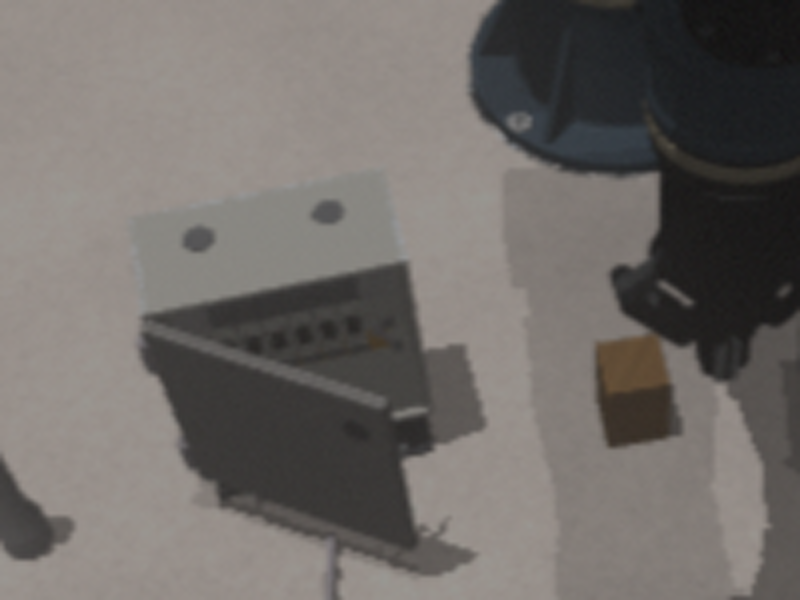

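View pics/t2.png

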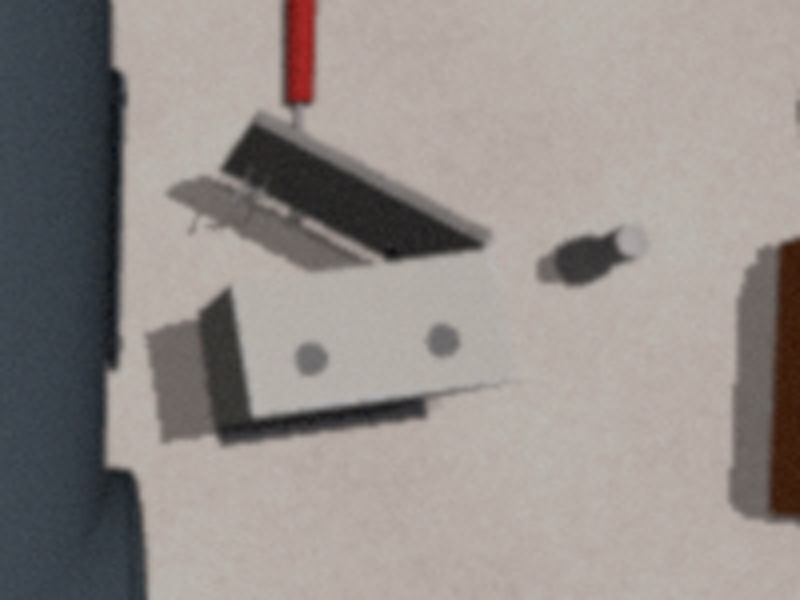

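play_rows(steps=[{"fingers": 0, "dx": -0.027, "dy": -0.057, "dz": 0, "roll": 0}, {"fingers": 0, "dx": -0.055, "dy": -0.114, "dz": 0, "roll": 0}, {"fingers": 0, "dx": -0.082, "dy": -0.171, "dz": 0, "roll": 0}, {"fingers": 0, "dx": -0.11, "dy": -0.228, "dz": 0, "roll": 0}, {"fingers": 0, "dx": -0.11, "dy": -0.228, "dz": 0, "roll": 0}, {"fingers": 0, "dx": -0.11, "dy": -0.228, "dz": -0.03, "roll": 0}, {"fingers": 0, "dx": -0.11, "dy": -0.228, "dz": -0.06, "roll": 0}, {"fingers": 0, "dx": -0.11, "dy": -0.228, "dz": -0.09, "roll": 0}, {"fingers": 0, "dx": -0.11, "dy": -0.228, "dz": -0.115, "roll": 0}, {"fingers": 0, "dx": -0.11, "dy": -0.228, "dz": -0.133, "roll": 0}, {"fingers": 0, "dx": -0.11, "dy": -0.228, "dz": -0.133, "roll": 0}])

```text
time: 8.05
position: [0.4861, -0.1652, 0.1937]
orientation: [179.8, 0.1, -74.8]
contact_force: [-0.2, 0.4, 0.8]
grip_width: -0.001
```

```bash
python3 - <<'E'
from workcell import robot
import cv2,numpy as np
a=robot.read_camera("side")["frame"][:,:,::-1][90:240,170:370]
a=cv2.resize(a,None,fx=4,fy=4,interpolation=cv2.INTER_CUBIC)
cv2.imwrite("pics/s3.png",a); print(robot.state()['contact_force'],robot.state()['joint_pos'])
E
```

```text
[-0.31049847 -0.26248899 -0.56972803] [-1.87706773e+01  1.44690461e+01 -4.33733207e+00  7.12885079e+01
 -1.76610204e-03  1.45989249e+02]
```

View pics/s3.png

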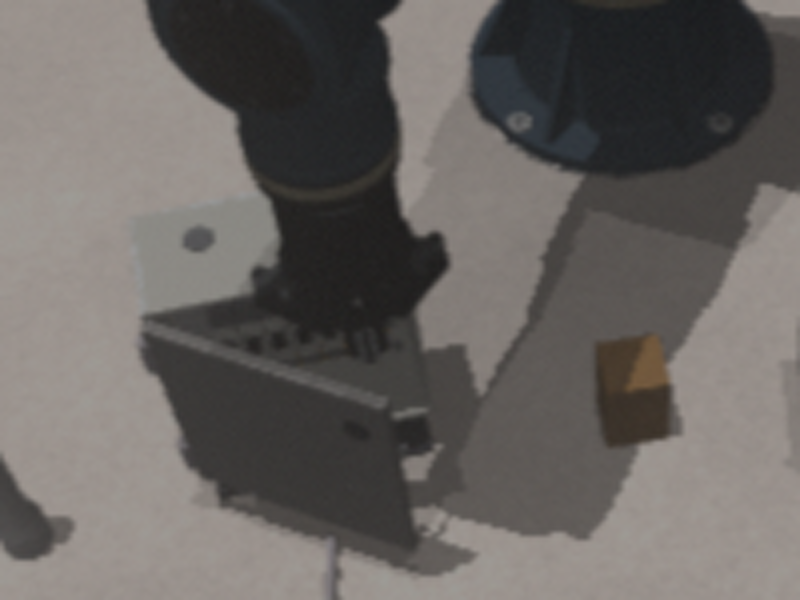

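play_rows(steps=[{"fingers": 0, "dx": 0.013, "dy": -0.003, "dz": 0, "roll": 0}, {"fingers": 0, "dx": 0.0255, "dy": -0.0065, "dz": 0, "roll": 0}, {"fingers": 0, "dx": 0.036, "dy": -0.009, "dz": 0, "roll": 0}, {"fingers": 0, "dx": 0.046, "dy": -0.012, "dz": 0, "roll": 0}, {"fingers": 0, "dx": 0.056, "dy": -0.016, "dz": 0, "roll": 0}, {"fingers": 0, "dx": 0.0655, "dy": -0.0205, "dz": 0, "roll": 0}, {"fingers": 0, "dx": 0.0745, "dy": -0.026, "dz": 0, "roll": 0}, {"fingers": 0, "dx": 0.083, "dy": -0.032, "dz": 0, "roll": 0}, {"fingers": 0, "dx": 0.091, "dy": -0.039, "dz": 0, "roll": 0}, {"fingers": 0, "dx": 0.099, "dy": -0.046, "dz": 0, "roll": 0}, {"fingers": 0, "dx": 0.106, "dy": -0.054, "dz": 0, "roll": 0}, {"fingers": 0, "dx": 0.113, "dy": -0.062, "dz": 0, "roll": 0}])

```text
time: 9.6
position: [0.6008, -0.2282, 0.1953]
orientation: [-180.0, -0.0, -74.7]
contact_force: [-0.2, -0.3, -0.4]
grip_width: 0.0
```

```bash
python3 - <<'E'
from workcell import robot
import cv2,numpy as np
a=robot.read_camera("side")["frame"][:,:,::-1][90:240,170:370]
a=cv2.resize(a,None,fx=4,fy=4,interpolation=cv2.INTER_CUBIC)
cv2.imwrite("pics/s4.png",a); print(robot.state()['contact_force'],robot.state()['position'])
E
```

```text
[-1.32189138  0.06272192 -0.41477898] [ 0.60121157 -0.22898467  0.19503101]
```

View pics/s4.png

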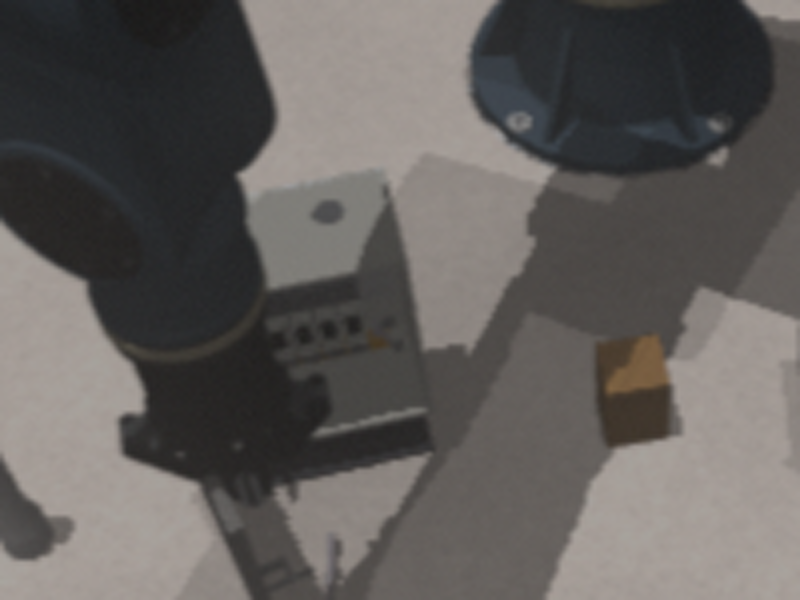

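play_rows(steps=[{"fingers": 0, "dx": 0.0055, "dy": -0.009, "dz": 0, "roll": 0}, {"fingers": 0, "dx": 0.011, "dy": -0.018, "dz": 0, "roll": 0}, {"fingers": 0, "dx": 0.015, "dy": -0.027, "dz": 0, "roll": 0}, {"fingers": 0, "dx": 0.018, "dy": -0.035, "dz": 0, "roll": 0}, {"fingers": 0, "dx": 0.018, "dy": -0.037, "dz": 0, "roll": 0}, {"fingers": 0, "dx": 0.018, "dy": -0.037, "dz": 0, "roll": 0}, {"fingers": 0, "dx": 0.01, "dy": 0.0, "dz": 0, "roll": 0}, {"fingers": 0, "dx": 0.0, "dy": 0.05, "dz": 0.0, "roll": 0}, {"fingers": 0, "dx": 0.0, "dy": 0.1, "dz": 0.04, "roll": 0}, {"fingers": 0, "dx": 0.0, "dy": 0.15, "dz": 0.08, "roll": 0}, {"fingers": 0, "dx": 0.0, "dy": 0.2, "dz": 0.12, "roll": 0}, {"fingers": 0, "dx": 0.0, "dy": 0.25, "dz": 0.13, "roll": 0}, {"fingers": 0, "dx": 0.0, "dy": 0.28, "dz": 0.13, "roll": 0}, {"fingers": 0, "dx": 0.0, "dy": 0.28, "dz": 0.13, "roll": 0}])

```text
time: 11.4
position: [0.6001, 0.0546, 0.3256]
orientation: [-180.0, 0.0, -74.6]
contact_force: [-0.2, -1.4, 0.2]
grip_width: 0.001
```

```bash
python3 - <<'E'
from workcell import robot
import cv2,numpy as np
a=robot.read_camera("side")["frame"][:,:,::-1]
b=robot.read_camera("top")["frame"][:,:,::-1]
cv2.imwrite("pics/s5f.png",a)
b=cv2.resize(b[160:310,320:520],None,fx=4,fy=4,interpolation=cv2.INTER_CUBIC)
cv2.imwrite("pics/t5.png",b); s=robot.state();print(s['contact_force'],s['position'],s['time'])
E
```

```text
[ 0.97844636 -0.22020899  0.31379   ] [0.60013211 0.05233988 0.32531367] 11.5
```

View pics/s5f.png

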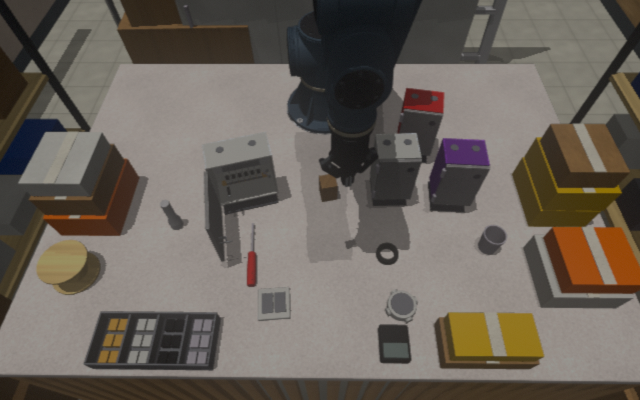

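View pics/t5.png

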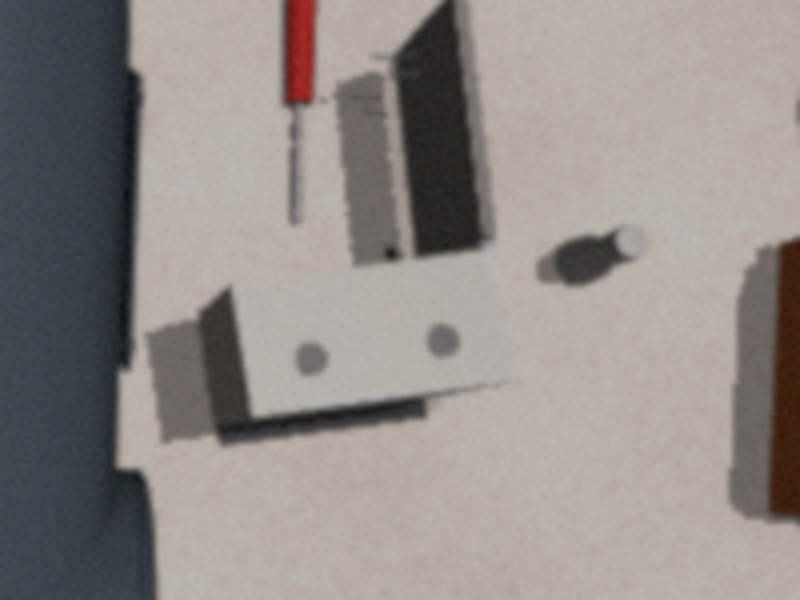

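```bash
python3 - <<'E'
from workcell import robot
print(robot.hand_in())
E
```

```text
the job is handed in; nothing more can be done
None
```

The wide board's door now stands open about square to the box, and I handed the job in after about 11.5 s of the 38 s allowed. No verdict is reported on hand-in.

- **Press:** I pushed the shut fingertips against the area of the mark on the right-hand white board. The force rose to about 9 N when the door reached its stop. I then pulled the finger away, and the pictures showed the door sprung ajar by roughly 0.6 rad with the arm clear of it.
- **Push:** I lowered the finger in from above, behind the door near its free edge, and swept the door round. Then I backed off to the side and upward.
- **Last check:** In the final pictures from both cameras I judged the door angle by eye as roughly 1.55 rad. The narrow board and the purple and red look-alikes are shut. The tape, screwdriver, carton, junction box, switch plate, torch and cup look to be where they started. The gripper was in free air, with force readings of about 1 N, which is within the noise.

None of the checks failed or disagreed.

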